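Hold a coupler sleeve down on its spring for the clip

ROBOT

A 6-joint arm with a two-finger parallel gripper is mounted at the origin on the work surface. World frame = base frame: x ahead of the robot, y to its left, z up, the work surface at z = 0. Lengths are in m, angles in rad, forces in N, time in s.
With the tool pointing down it reaches from about 0.25 to 0.725 m from the base axis. Payload 4 kg.
Tool frame: the origin (TCP) lies midway between the tips of the shut fingers; the grasp point (between the pads) lies 19 mm behind it (bot.grip_point_offset is the distance from the TCP to the grasp point, in m); z points along the fingers, y is the line along which they close (so a half turn about z gives the same grasp; the last joint's range is limited). The gripper opens to 85 mm and grips with 20 to 120 N. Pads are 22 mm wide; open, the fingers measure 114 mm over their backs; the gripper's body (76 mm by 85 mm) begins 54 mm behind the grasp point. The pads swing forward as they close: fully open they stand 13 mm farther back than shut.
Start: joints at [1.119, 0.241, 0.005, 1.335, 0, 1.571], TCP at [0.218, 0.45, 0.231] pointing down, gripper open.
Joint ranges: [-2.72, 2.72], [-1.05, 1.87], [-1.09, 1.28], [-1.99, 2.15], [-1.42, 1.44], [-3.14, 3.14]. Speed limits (rad/s): [2.79, 2.79, 3.14, 3.14, 3.14, 3.14].

INTERFACE

Orientations are given as a unit quaternion [x, y, z, w].
In Python, from workcell import bot gives the robot as it stands.
- The arm moves only by the tool step_arm, never from a script. Its argument "targets" is text: rows parted by semicolons, each of 7 numbers parted by spaces: the opening, from -1 (shut) to 1 (fully open), so that 0 is half open, then the shift along the world's x, y, z normalised to -1 to 1, where 1 is 0.5 m, then the turn, a rotation vector about the world's x, y, z normalised to -1 to 1, where 1 is pi/4 rad. In form: gripper x y z wx wy wz; .... A call has 1 to 10 rows; each row is the pose to reach, as a shift and turn from the pose commanded when the call began; what a row does not reach only later rows make up. A row lasts 1/12 s, in which the tool goes at most 41.7 mm and 7.16 degrees, less where a joint would pass 70% of its speed; a pose out of reach is approached as far as the arm can. A call with a number of a shift or a turn outside -1 to 1 is refused whole. A call with a gripper value outside its range is refused whole. The fingers move at their own pace and stop on an object; the grip force is fixed at half the most. Time passes only in rows, so rows that repeat a pose let the fingers close. It gives the time, the measured TCP pose, the force, the opening and the grip force at its end, in the units of the state.
- bot.get_obs(): the state, without advancing time (a new reading comes with each control period).
- bot.camera(name): name is "side" or "top"; returns the picture (420x560x3 uint8, red, green, blue); there is no depth.
- bot.camera_info(name): a dict with "vertical_fov" (degrees; the focal length in pixels is half the picture's height over the tangent of half this angle, whatever the lens; pixels are square), "cx", "cy" (the principal point, pixels), "pose" (4x4, takes a point from camera to world coordinates). Camera axes: x right, y up, looking along -z (the intrinsics and any distortion apply to the point x, -y, -z); pixel columns grow to the right and rows downward; lengths in m; the calibration is good to about 2 mm. A picture is of the moment at which its call begins. camera_info takes no time and is no camera call.
- bot.job_done(): hands the job in; it is judged then, once.
The state is a dict: "clock": time; "joint_pos": joint angles; "joint_vel": joint speeds; "tau": joint torques, N m; "eef_pos": TCP position; "tool_rot": TCP orientation; "ft_force": force on the tool from outside, world axes, zero at the start; "ft_torque": the same for the moment, N m; "grip_width": finger opening in m; "grasp_force": force on a finger pad.
Only numpy, scipy, OpenCV 4.12 (cv2) and the standard library are available. Lean on these libraries where they do the work, as an engineer would, in place of code of your own. Each camera call takes 0.05 s, during which the arm holds its last target. There are 200 camera calls.

TASK

Help me reassemble the hose coupler that stands nose-up on the holding stand: take the larger of the two loose steel sleeves, slip it over the coupler's nose, and press it straight down on its spring until the clip groove near the nose's tip stands clear above the sleeve, but without squeezing the spring solid (about 13 newtons does it). Finish still gripping the sleeve and holding it there steadily, so that I can push the horseshoe clip into the groove from the side. Leave the smaller sleeve and the other loose parts and tools where they lie.

Things in the scene. Friction and masses are not known exactly. Their poses are not given: they have to be found in the camera images.
- sleeve_center (a point): The larger loose sleeve: a plain steel tube standing upright on the bench, 34 mm outside diameter, 34 mm tall, bore 20.6 mm right through, about 155 g (varies by a fifth), both ends alike. This point is on its axis, half-way up; its z axis is the tube's axis.
- nose_tip (a point): Top centre of the coupler's brass nose, on its upright axis, 180 mm above the bench; z up. The nose is a round spigot of 18 mm diameter, with the top 4.5 mm tapered to 12.4 mm, rigid, and reaches 64 mm down to the spring seat. The clip groove is the band 8 to 10 mm below the tip. Under the nose is a brass hexagon of 27 mm, below that a black post of 40 mm diameter (54 at its foot) on a steel base plate of 150 x 120 x 8 mm, bolted to the bench.
- cup_top (a point): Centre of the flat top of the steel spring cup (29 mm diameter, 14 mm tall) around the nose, on which the sleeve comes to bear. With nothing on it, it stands 40 mm below the nose tip; it goes straight down up to 10 mm at 2 N per mm, there the spring is solid. The sleeve's upper end reaches the groove's lower edge when the cup is 4 mm down.
- spring_cup: The same spring cup as a part (the spring under it is wound around the nose); its origin is 14 mm below cup_top.
- stand: The holding stand with the coupler screwed on it; origin at the centre of the base plate's underside, on the coupler's axis; fixed.
- sleeve: The larger sleeve as a part; origin at the centre of its lower end, 17 mm below sleeve_center when it stands.
- small_sleeve_center (a point): The smaller steel sleeve, 27 mm outside diameter, 26 mm tall, bore 15 mm: belongs to another coupler, too narrow for this nose; to be left alone. This point is half-way up its axis.
- union_nut: Loose brass hexagonal ring nut, about 32 mm wide, 16 mm tall, near the sleeves; to be left alone. Origin at the centre of its underside.
- hex_plug: Loose brass plug, hexagon of 22 mm with a round stem upwards, 24 mm tall; to be left alone. Origin at the centre of its underside.
- grease_jar: Small jar, 48 mm diameter, 45 mm tall; to be left alone. Origin at the centre of its underside.
- spanner: Loose spanner lying flat along its x axis, to be left alone. Origin under its middle.
- screwdriver: Loose screwdriver lying along its x axis, to be left alone. Origin under its middle.

How it is judged:
On the way:
1. the larger sleeve is around the coupler's nose (horizontal distance between sleeve_center and nose_tip below 0.004 m and z of sleeve_center in the frame of nose_tip below 0.01 m and angle between sleeve_center's own z axis and vertical below 0.15 rad), for 0.1 s.
At the end, for the whole second after the job is handed in: Through the last second the larger sleeve is around the nose (axis within 3 mm, upright within 0.1 rad), gripped and still, pressed on the spring cup with 7 to 19 N, at least 3.3 mm below where it would stand on the free spring: groove open, spring not solid (horizontal distance between sleeve_center and nose_tip below 0.003 m and angle between sleeve_center's own z axis and vertical below 0.1 rad and z of sleeve_center in the frame of nose_tip below -0.0263 m and contact force between sleeve and spring_cup between 7 and 19 N and contact force between the fingers and sleeve above 3 N and linear speed of sleeve below 0.01 m/s); the arm keeps its last pose, push and grip.
It fails at once if the smaller sleeve, another loose part or a tool is moved by more than 20 mm (distance of any of small_sleeve_center, union_nut, hex_plug, grease_jar, spanner, screwdriver from where it was at the start of the episode above 0.02 m).
It also fails if it takes over 48 s, if anything falls off the work surface, if the arm or the gripper's body presses on something with over 40 N, if the wrist force passes 120 N, or if a joint passes its speed limit or range.

## Working session

There is one attempt and no reset: what is moved stays moved. The work goes in short steps, Python scripts to look and compute and a tool call to move; the robot and the scene stay as the last step left them, time stands still between calls to the robot, and variables do not carry over. Pictures are saved under pics/ and viewed, at most 10 in all, crops included, and the job is handed in when it is done.

Besides the shell and the picture viewer there is one more tool, called by a JSON object that holds its "op" and its "data", one argument or row to a line. step_arm: Moves the arm, as the interface text tells. Scaled input: -1 to 1 covers 0.5 m each way for a shift and pi/4 rad each way for a turn. Its arguments: {"type":"object","properties":{"targets":{"type":"string"}},"required":["targets"]}

```bash
mkdir -p pics; python3 - <<'E'
from workcell import bot
import cv2
for n in("top","side"):
    cv2.imwrite(f"pics/{n}0.png",bot.camera(n)[:,:,::-1]); i=bot.camera_info(n); print(n,i)
o=bot.get_obs();print(o['clock'],o['eef_pos'],o['tool_rot'],o['grip_width'],o['ft_force'])
E
```

```text
top {'vertical_fov': 51.70560233692725, 'cx': 281.66575766858506, 'cy': 216.6626485354759, 'pose': array([[ 0.02026847,  0.99825362, -0.05548787,  0.47086334],
       [-0.99978819,  0.0200388 , -0.00469256,  0.03209282],
       [-0.00357245,  0.05557123,  0.99844833,  1.23385397],
       [ 0.        ,  0.        ,  0.        ,  1.        ]])}
side {'vertical_fov': 45.85510459252015, 'cx': 283.59857433720475, 'cy': 213.48781395685342, 'pose': array([[ 0.84313811,  0.3232877 , -0.42965474,  0.02585457],
       [-0.53769356,  0.50981241, -0.67154817, -0.73757656],
       [ 0.00194005,  0.79723044,  0.60367198,  0.84256121],
       [ 0.        ,  0.        ,  0.        ,  1.        ]])}
0.1 [0.21804618 0.44931648 0.23050404] [ 2.23980170e-01  9.74593241e-01 -9.24291356e-04 -2.09502886e-04] 0.08582443568259018 [ 0.69033812  0.08468912 -0.22102318]
```

View pics/top0.png

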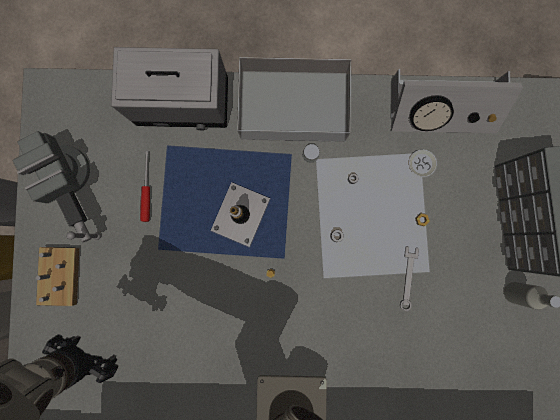

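View pics/side0.png

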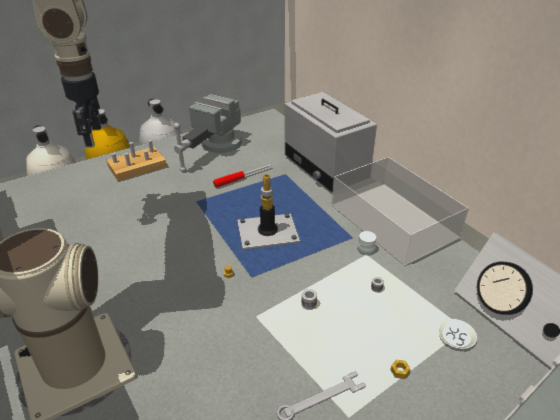

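The top view shows the larger sleeve near (336,235), the small one at (352,178) and the nose at about (238,210). In the side view the larger sleeve is at (309,298), the small one at (377,283) and the nose tip at about (266,178). I'll zoom in next.

```bash
cat > h.py <<'E'
import numpy as np,cv2
from workcell import bot
def KP(n):
    i=bot.camera_info(n);f=210/np.tan(np.radians(i['vertical_fov'])/2)
    K=np.array([[f,0,i['cx']],[0,f,i['cy']],[0,0,1]])
    T=np.linalg.inv(i['pose']);T=np.diag([1,-1,-1,1])@T
    return K,T[:3]
def proj(n,p):
    K,T=KP(n);q=K@T@np.append(p,1);return q[:2]/q[2]
def atz(n,u,v,z):
    K,T=KP(n);d=T[:,:3].T@np.linalg.solve(K,[u,v,1]);c=-T[:,:3].T@T[:,3]
    return c+d*(z-c[2])/d[2]
def tri(a,b):
    P=[K@T for K,T in map(KP,("top","side"))]
    X=cv2.triangulatePoints(P[0],P[1],np.array(a,float),np.array(b,float)).ravel();X=X[:3]/X[3]
    return X,[proj(n,X)-q for n,q in(("top",a),("side",b))]
def crop(im,c,r,k):
    x,y=c;return cv2.resize(im[y-r:y+r,x-r:x+r],None,fx=k,fy=k,interpolation=cv2.INTER_CUBIC)
E
python3 - <<'E'
from h import *
t=cv2.imread("pics/top0.png");s=cv2.imread("pics/side0.png")
m=np.vstack([np.hstack([crop(t,(336,235),15,10),crop(t,(238,212),15,10)]),np.hstack([crop(s,(309,298),15,10),crop(s,(267,185),15,10)])])
cv2.imwrite("pics/m1.png",m)
print(tri((336,235),(309,298)),tri((352,178),(377,283)),tri((238,210),(266,177)))
print(atz("top",336,235,.034),atz("side",309,292,.034))
E
```

```text
(array([ 0.49090249, -0.11595418,  0.01836683]), [array([ 0.20022225, -0.30652907]), array([-0.34699148,  0.02250465])]) (array([ 0.65323643, -0.15968343,  0.01520824]), [array([ 0.29066172, -0.39594392]), array([-0.44971214,  0.06119298])]) (array([0.54136583, 0.14492246, 0.18111105]), [array([-0.51897309,  0.85784388]), array([ 0.76207908, -0.02425876])])
[ 0.48978668 -0.11350802  0.034     ] [ 0.49312812 -0.11322432  0.034     ]
```

View pics/m1.png

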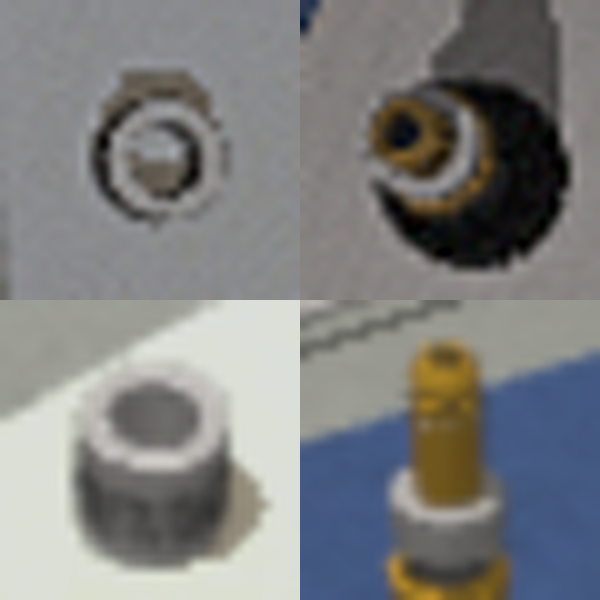

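The crops give the sleeve's top ring at top (336.6,235.0) and side (308.8,294.1). The nose tip is at top (232.8,209.7) and side (266.2,174.9).

```bash
python3 - <<'E'
from h import *
from scipy.spatial.transform import Rotation as R
for a,b,z in (((336.6,235),(308.8,294.1),.034),((232.8,209.7),(266.2,174.9),.18)):
    print(tri(a,b),atz("top",*a,z),atz("side",*b,z))
for u in ((411,255),(406,305)): print(atz("top",*u,0))
o=bot.get_obs();print(o['eef_pos'],R.from_quat(o['tool_rot']).as_matrix(),bot.grip_point_offset)
E
```

```text
(array([ 0.49035386, -0.11582766,  0.0311188 ]), [array([ 0.11350795, -0.17396097]), array([-0.19622514,  0.01290242])]) [ 0.48982021 -0.11516601  0.034     ] [ 0.48909497 -0.11823696  0.034     ]
(array([0.54517163, 0.15590871, 0.17983129]), [array([ 0.2757298 , -0.45237059]), array([-0.39946441,  0.00927944])]) [0.54404072 0.15653212 0.18      ] [0.54589222 0.15519096 0.18      ]
[ 0.43797998 -0.3308342   0.        ]
[ 0.29731831 -0.31728913  0.        ]
[0.21804618 0.44931648 0.23050404] [[-8.99665679e-01  4.36578732e-01 -8.22406063e-04]
 [ 4.36579506e-01  8.99664058e-01 -1.70776723e-03]
 [-5.68567624e-06 -1.89546520e-03 -9.99998204e-01]] 0.0187
```

{"op": "step_arm", "data": {
  "targets": "1 0.272 -0.566 0 0 0 -0.713;1 0.272 -0.566 0 0 0 -0.713;1 0.272 -0.566 0 0 0 -0.713;1 0.272 -0.566 0 0 0 -0.713;1 0.272 -0.566 0 0 0 -0.713;1 0.272 -0.566 0 0 0 -0.713;1 0.272 -0.566 0 0 0 -0.713;1 0.272 -0.566 0 0 0 -0.713;1 0.272 -0.566 0 0 0 -0.713;1 0.272 -0.566 0 0 0 -0.713"
}}

```text
clock: 0.93
eef_pos: [0.3545, 0.1657, 0.2311]
tool_rot: [0.486, 0.874, -0.0, -0.0]
ft_force: [0.3, 0.7, 0.1]
grip_width: 0.0854
grasp_force: 0.0
```

{"op": "step_arm", "data": {
  "targets": "1 0.272 -0.566 0 0 0 -0.713;1 0.272 -0.566 0 0 0 -0.713;1 0.272 -0.566 0 0 0 -0.713;1 0.272 -0.566 0 0 0 -0.713;1 0.272 -0.566 0 0 0 -0.713;1 0.272 -0.566 0 0 0 -0.713;1 0.272 -0.566 0 0 0 -0.713;1 0.272 -0.566 -0.25 0 0 -0.713;1 0.272 -0.566 -0.25 0 0 -0.713;1 0.272 -0.566 -0.25 0 0 -0.713"
}}

```text
clock: 1.77
eef_pos: [0.4914, -0.1157, 0.1071]
tool_rot: [0.707, 0.707, 0.001, 0.001]
ft_force: [0.9, -0.1, -0.2]
grip_width: 0.0856
grasp_force: 0.0
```

```bash
python3 - <<'E'
from h import *
from scipy.spatial.transform import Rotation as R
o=bot.get_obs();print(o['clock'],o['eef_pos'],R.from_quat(o['tool_rot']).as_matrix().round(3),o['joint_pos'],o['ft_force'])
s=bot.camera("side")[:,:,::-1]
cv2.imwrite("pics/s1.png",cv2.resize(s[160:340,200:420],None,fx=3,fy=3,interpolation=cv2.INTER_CUBIC))
print(proj("side",o['eef_pos']))
E
```

```text
1.7667 [ 0.49143731 -0.1157036   0.10710655] [[ 0.     1.     0.002]
 [ 1.    -0.     0.   ]
 [ 0.     0.002 -1.   ]] [-2.31545426e-01  3.38730565e-01 -2.00071186e-01  1.02976603e+00
  5.27853155e-04  1.33966330e+00] [ 0.87620355 -0.07495055 -0.20856422]
[310.13623712 269.03132159]
```

View pics/s1.png

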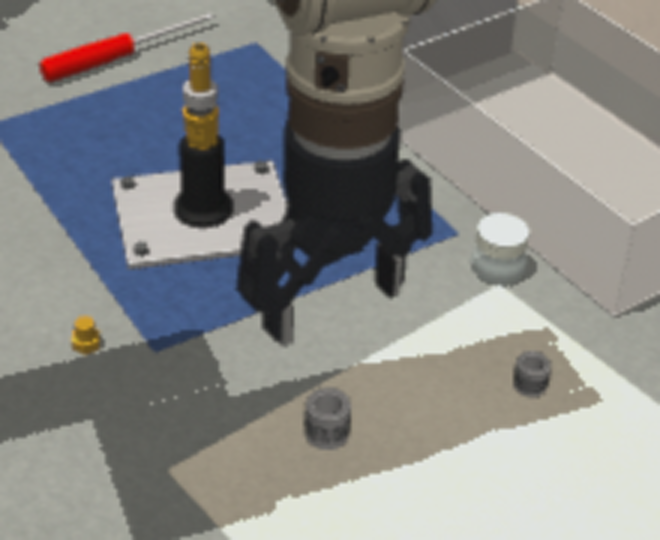

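The fingers are open above the larger sleeve, which is at crop (327,418). The smaller sleeve at (532,372) is well clear, so I'll descend.

{"op": "step_arm", "data": {
  "targets": "1 0 0 -0.06 0 0 0;1 0 0 -0.12 0 0 0;1 0 0 -0.17 0 0 0;1 0 0 -0.2 0 0 0;1 0 0 -0.2 0 0 0;1 0 0 -0.2 0 0 0"
}}

```text
clock: 2.32
eef_pos: [0.49, -0.1145, 0.0083]
tool_rot: [0.707, 0.707, -0.0, -0.001]
ft_force: [0.7, -0.4, 0.5]
grip_width: 0.0856
grasp_force: 0.0
```

{"op": "step_arm", "data": {
  "targets": "-0.1 0 0 0 0 0 0;-0.3 0 0 0 0 0 0;-0.6 0 0 0 0 0 0;-1 0 0 0 0 0 0;-1 0 0 0 0 0 0;-1 0 0 0 0 0 0;-1 0 0 0 0 0 0;-1 0 0 0 0 0 0;-1 0 0 0 0 0 0;-1 0 0 0 0 0 0"
}}

```text
clock: 3.15
eef_pos: [0.4909, -0.1161, 0.0095]
tool_rot: [0.708, 0.707, 0.001, 0.001]
ft_force: [-0.8, 0.1, 5.5]
grip_width: 0.0296
grasp_force: 60.0
```

{"op": "step_arm", "data": {
  "targets": "-1 0 0 0.02 0 0 0;-1 0 0 0.06 0 0 0;-1 0 0 0.12 0 0 0;-1 0 0 0.2 0 0 0;-1 0 0 0.28 0 0 0;-1 0 0 0.36 0 0 0;-1 0 0 0.42 0 0 0;-1 0 0 0.46 0 0 0;-1 0 0 0.46 0 0 0;-1 0 0 0.46 0 0 0"
}}

```text
clock: 3.98
eef_pos: [0.4905, -0.116, 0.2395]
tool_rot: [0.708, 0.707, 0.001, 0.001]
ft_force: [-0.9, 0.4, -2.2]
grip_width: 0.0296
grasp_force: 59.7
```

```bash
python3 - <<'E'
from h import *
o=bot.get_obs();print(o['clock'],o['eef_pos'],o['ft_force'],o['grip_width'],o['grasp_force'])
s=bot.camera("side")[:,:,::-1];u,v=proj("side",o['eef_pos']).astype(int);print(u,v)
cv2.imwrite("pics/s2.png",cv2.resize(s[v-50:v+40,u-55:u+55],None,fx=6,fy=6,interpolation=cv2.INTER_CUBIC))
E
```

```text
3.9833 [ 0.49051902 -0.1160156   0.23945883] [-0.89923718  0.35032145 -2.2118382 ] 0.029623956295199178 59.67974552884698
312 220
```

View pics/s2.png

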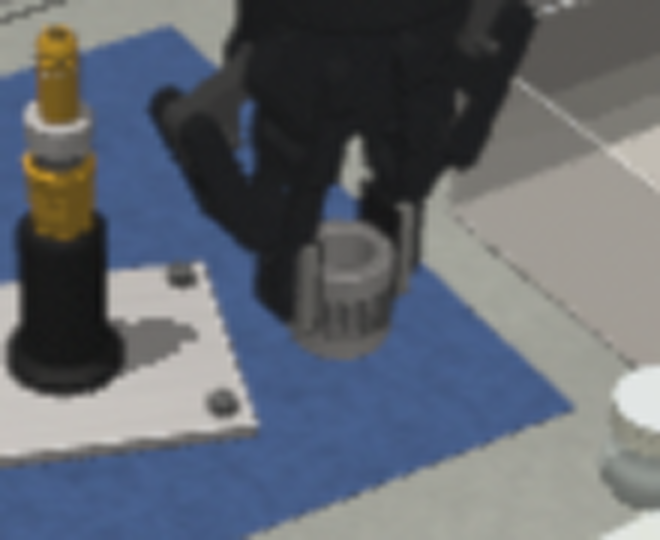

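The sleeve is held upright, gripped on its upper part, with its top ring at crop (352,252). Next I'll carry it above the nose.

{"op": "step_arm", "data": {
  "targets": "-1 0.01 0.05 0 0 0 0;-1 0.026 0.13 0 0 0 0;-1 0.042 0.21 0 0 0 0;-1 0.058 0.29 0 0 0 0;-1 0.074 0.37 0 0 0 0;-1 0.09 0.45 0 0 0 0;-1 0.102 0.51 0 0 0 0;-1 0.109 0.543 0 0 0 0;-1 0.109 0.543 0 0 0 0;-1 0.109 0.543 -0.03 0 0 0"
}}

```text
clock: 4.87
eef_pos: [0.5449, 0.1569, 0.223]
tool_rot: [0.707, 0.708, 0.0, 0.0]
ft_force: [0.5, -1.1, -1.1]
grip_width: 0.0292
grasp_force: 59.6
```

```bash
python3 - <<'E'
from h import *
o=bot.get_obs();print(o['clock'],o['eef_pos'],o['ft_force'],atz("side",315.3,211.6,.264))
s=bot.camera("side")[:,:,::-1];u,v=proj("side",o['eef_pos']).astype(int);print(u,v)
cv2.imwrite("pics/s3.png",cv2.resize(s[v-25:v+30,u-30:u+30],None,fx=10,fy=10,interpolation=cv2.INTER_CUBIC))
E
```

```text
4.8667 [0.54492638 0.15691908 0.22302735] [ 0.5444635  -1.11698759 -1.08799078] [ 0.4928538  -0.12179139  0.264     ]
265 159
```

View pics/s3.png

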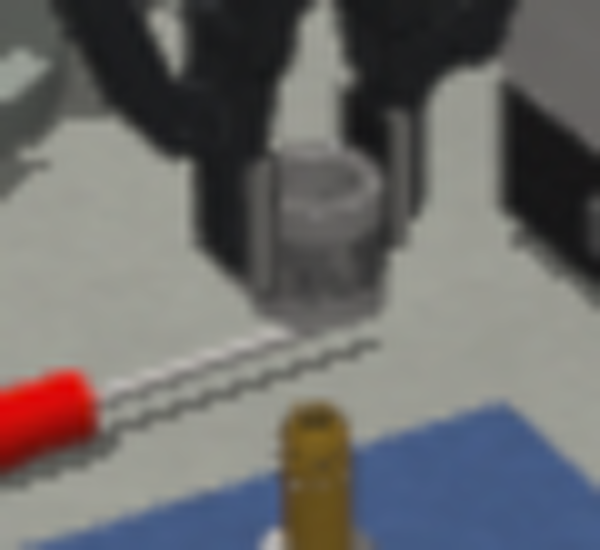

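The sleeve hangs above the nose. Its bottom-edge columns are 256 to 385 with the lowest row at 333. The nose columns are 282 to 352, with the tip hole near (317,415). I'll compare this with a coaxial projection.

```bash
python3 - <<'E'
from h import *
a=np.linspace(0,2*np.pi,90)
def ext(c,z,r):
    q=np.array([proj("side",[c[0]+r*np.cos(t),c[1]+r*np.sin(t),z]) for t in a]);q=(q-[265-30,159-25]+.5)*10
    return q.min(0).round(),q.max(0).round()
c=(.5459,.1552)
print("tip",ext(c,.18,.0062),"nose",ext(c,.1755,.009))
for d in((0,0),(.002,0),(0,.002)):
    e=np.add(c,d);print(d,"bot",ext(e,.2135,.017),"top",ext(e,.2475,.017),"bore",ext(e,.2475,.0103))
E
```

```text
tip (array([292., 400.]), array([342., 428.])) nose (array([281., 410.]), array([354., 449.]))
(0, 0) bot (array([244., 261.]), array([385., 334.])) top (array([240., 139.]), array([383., 211.])) bore (array([268., 153.]), array([355., 197.]))
(0.002, 0) bot (array([251., 259.]), array([392., 332.])) top (array([247., 137.]), array([390., 209.])) bore (array([276., 151.]), array([362., 194.]))
(0, 0.002) bot (array([240., 257.]), array([380., 331.])) top (array([236., 136.]), array([379., 207.])) bore (array([264., 150.]), array([350., 193.]))
```

{"op": "step_arm", "data": {
  "targets": "-1 0 0 -0.02 0 0 0;-1 0 0 -0.04 0 0 0;-1 0 0 -0.056 0 0 0;-1 0 0 -0.066 0 0 0;-1 0 0 -0.072 0 0 0;-1 0 0 -0.078 0 0 0;-1 0 0 -0.078 0 0 0"
}}

```text
clock: 5.5
eef_pos: [0.5445, 0.1564, 0.1848]
tool_rot: [0.707, 0.707, 0.001, -0.001]
ft_force: [-2.5, 2.4, -0.3]
grip_width: 0.0295
grasp_force: 59.9
```

{"op": "step_arm", "data": {
  "targets": "-1 0 0 -0.006 0 0 0;-1 0 0 -0.012 0 0 0;-1 0 0 -0.018 0 0 0;-1 0 0 -0.018 0 0 0"
}}

```text
clock: 5.83
eef_pos: [0.544, 0.1569, 0.1752]
tool_rot: [0.707, 0.707, 0.001, -0.001]
ft_force: [-3.0, 4.9, -2.0]
grip_width: 0.0297
grasp_force: 60.0
```

The wrist feels a side load of (-3, +4.9) N, so I'll shift that way to relieve it.

{"op": "step_arm", "data": {
  "targets": "-1 -0.001 0.002 0 0 0 0;-1 -0.001 0.002 0 0 0 0;-1 -0.001 0.002 0 0 0 0"
}}

```text
clock: 6.08
eef_pos: [0.544, 0.157, 0.1753]
tool_rot: [0.707, 0.707, 0.0, -0.0]
ft_force: [-1.6, 2.1, -1.9]
grip_width: 0.0296
grasp_force: 60.0
```

```bash
python3 - <<'E'
from workcell import bot
o=bot.get_obs();print(o['eef_pos'],o['ft_force'],o['ft_torque'])
E
```

```text
[0.54395711 0.15697146 0.17526912] [-1.57758981  2.11472741 -1.85584802] [0.72058576 0.44360955 0.04119808]
```

Both side forces fell by about half. I'll shift a little more and continue down to just above the cup.

{"op": "step_arm", "data": {
  "targets": "-1 -0.001 0.002 0 0 0 0;-1 -0.001 0.002 -0.006 0 0 0;-1 -0.001 0.002 -0.012 0 0 0;-1 -0.001 0.002 -0.02 0 0 0;-1 -0.001 0.002 -0.028 0 0 0;-1 -0.001 0.002 -0.034 0 0 0;-1 -0.001 0.002 -0.034 0 0 0;-1 -0.001 0.002 -0.034 0 0 0"
}}

```text
clock: 6.75
eef_pos: [0.5436, 0.1574, 0.1579]
tool_rot: [0.708, 0.707, -0.0, -0.0]
ft_force: [0.0, 0.2, -1.4]
grip_width: 0.0294
grasp_force: 60.0
```

{"op": "step_arm", "data": {
  "targets": "-1 0 0 -0.006 0 0 0;-1 0 0 -0.01 0 0 0;-1 0 0 -0.014 0 0 0;-1 0 0 -0.018 0 0 0;-1 0 0 -0.022 0 0 0;-1 0 0 -0.022 0 0 0;-1 0 0 -0.022 0 0 0"
}}

```text
clock: 7.33
eef_pos: [0.5437, 0.1577, 0.1477]
tool_rot: [0.707, 0.707, 0.0, 0.0]
ft_force: [-1.7, -0.8, 1.4]
grip_width: 0.0295
grasp_force: 60.5
```

{"op": "step_arm", "data": {
  "targets": "-1 0 0 -0.003 0 0 0;-1 0 0 -0.006 0 0 0;-1 0 0 -0.009 0 0 0;-1 0 0 -0.01 0 0 0;-1 0 0 -0.01 0 0 0;-1 0 0 -0.01 0 0 0;-1 0 0 -0.01 0 0 0"
}}

```text
clock: 7.92
eef_pos: [0.5438, 0.1577, 0.1439]
tool_rot: [0.707, 0.707, 0.001, 0.0]
ft_force: [-2.6, -1.4, 8.6]
grip_width: 0.0296
grasp_force: 61.3
```

```bash
python3 - <<'E'
from h import *
s=bot.camera("side")[:,:,::-1]
o=bot.get_obs();print(o['eef_pos'],o['ft_force'],o['ft_torque'])
cv2.imwrite("pics/s4.png",cv2.resize(s[150:215,235:300],None,fx=9,fy=9,interpolation=cv2.INTER_CUBIC))
E
```

```text
[0.54378804 0.15770797 0.14387924] [-3.81629584 -0.97460992  9.12588901] [-0.27149872  0.9050281  -0.04029453]
```

View pics/s4.png

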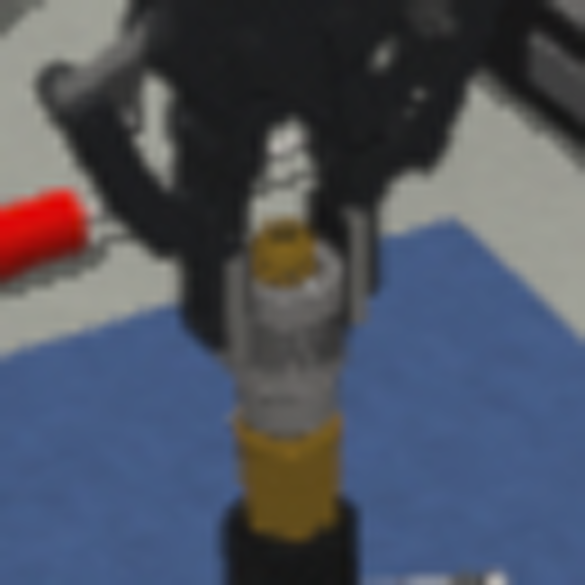

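The nose stands out of the sleeve and the sleeve rests on the cup. The load change is about 10.4 N, so I'll press slightly more and ease the -x side load.

{"op": "step_arm", "data": {
  "targets": "-1 -0.0015 0 -0.001 0 0 0;-1 -0.0015 0 -0.003 0 0 0;-1 -0.0015 0 -0.003 0 0 0;-1 -0.0015 0 -0.003 0 0 0;-1 -0.0015 0 -0.003 0 0 0"
}}

```text
clock: 8.38
eef_pos: [0.5437, 0.1577, 0.143]
tool_rot: [0.707, 0.707, 0.001, 0.001]
ft_force: [-2.2, -0.5, 10.0]
grip_width: 0.0295
grasp_force: 61.6
```

{"op": "step_arm", "data": {
  "targets": "-1 0 0 0 0 0 0;-1 0 0 0 0 0 0;-1 0 0 0 0 0 0;-1 0 0 0 0 0 0;-1 0 0 0 0 0 0;-1 0 0 0 0 0 0"
}}

```text
clock: 8.88
eef_pos: [0.5438, 0.1577, 0.143]
tool_rot: [0.708, 0.707, 0.001, 0.001]
ft_force: [-2.8, -1.7, 10.2]
grip_width: 0.0298
grasp_force: 61.6
```

```bash
python3 - <<'E'
from workcell import bot
print(bot.job_done())
E
```

```text
the job is handed in; nothing more can be done
None
```

I handed the job in with the larger sleeve over the nose, gripped at about 61 N and pressing on the spring cup with about 12 N (roughly 6 mm down by the force reading, so the groove should be clear); the handover gave no verdict.

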